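Seat the skewed water-bath cover on its locating pin

ROBOT

A 7-joint arm with a two-finger parallel gripper is mounted at the origin on the work surface. World frame = base frame: x ahead of the robot, y to its left, z up, the work surface at z = 0. Lengths are in m, angles in rad, forces in N, time in s.
With the tool pointing down it reaches from about 0.4 to 0.85 m from the base axis. Payload 4.5 kg.
Tool frame: the origin (TCP) lies on the centre line of the jaws, within the pads' length; the fingertips stand 8 mm ahead of it and the grasp point (between the pads) lies 11 mm behind it (tips_ahead is the z of the fingertips in the tool frame, in m); z points along the fingers, y is the line along which they close (so a half turn about z gives the same grasp; the last joint's range is limited). The gripper opens to 85 mm and grips with 20 to 120 N. Pads are 22 mm wide; open, the fingers measure 114 mm over their backs; the gripper's body (76 mm by 85 mm) begins 54 mm behind the grasp point. The pads swing forward as they close: fully open they stand 13 mm farther back than shut.
Start: joints at [1.346, 0.689, -0.195, 1.565, 0.157, 0.902, -0.215], TCP at [0.16, -0.604, 0.239] pointing down, gripper open.
Joint ranges: [-3.01, 3.01], [-0.46, 2.08], [-1.47, 1.51], [0.13, 2.56], [-1, 4.14], [0.04, 2.09], [-2.66, 2.66]. Speed limits (rad/s): [2.57, 2.57, 3.14, 3.14, 3.14, 3.14, 3.14].

INTERFACE

Orientations are given as a unit quaternion [w, x, y, z].
In Python, from plant import * gives the robot as it stands.
- The arm moves only by the shell command python3 -m inch 'ROWS' [FORCE]. ROWS is a JSON object of lists of equal length, an entry for each row: "dp": the shift along the tool's x, y, z in m, a list of three; "delta_rot": the turn, a rotation vector about the tool's x, y, z in rad, a list of three; "gripper": the finger opening in m, from 0 to 0.0854. A call has exactly 5 rows; each row shifts and turns the commanded pose from where the row before left it, along the tool's axes as they then stand; what a row does not reach is not made up. A row lasts 1/12 s, in which the tool goes at most 41.7 mm and 7.16 degrees, less where a joint would pass 70% of its speed; a pose out of reach is approached as far as the arm can. A call with a gripper value outside its range is refused whole. The fingers move at their own pace and stop on an object; FORCE is the grip in N (left out, the last holds). Time passes only in rows, so rows that do not move let the fingers close, or fill a call up. It gives the time, the measured TCP pose, the force, the opening and the grip force at its end, in the units of the state.
- state(): the state, without advancing time (a new reading comes with each control period).
- camera(name): name is "side" or "top" or "wrist"; returns the picture (384x512x3 uint8, red, green, blue); there is no depth.
- camera_params(name): a dict with "fovy" (degrees; the focal length in pixels is half the picture's height over the tangent of half this angle, whatever the lens; pixels are square), "cx", "cy" (the principal point, pixels), "k1" (the pictures are not rectified: a ray, as slopes to the right and down, at radius r is drawn at 1 + k1 r^2 times it, then the intrinsics apply), "world_to_cam" (4x4, takes a point from world to camera coordinates); the wrist camera has in their place "hand_eye" (4x4, takes a point from camera to tool coordinates, whose origin is the TCP and whose axes are the flange's). Camera axes: x right, y down, z forward; pixel columns grow to the right and rows downward; lengths in m; the calibration is good to about 2 mm. A picture is of the moment at which its call begins: read the wrist's pose just before it. camera_params takes no time and is no camera call.
- sign_off(): hands the job in; it is judged then, once.
Trained networks look in the newest picture that a camera, given by its name, has taken for a name from the list of things; names that differ only in an ending like _2 or _b are one class to them, and where a whole thing is asked for, a point or a joint stands for the part that bears it (a point fixed in the world has none). Each returns a list of dicts, best first, with "p" (0 to 1); they miss things now and then, are a little off and sometimes report something else, mostly with a low value. They report only what shows in the picture. A call takes as long as a camera call. They do not tell look-alikes from the thing itself.
- find_in(camera, query): "xy" ([column, row] in pixels, amid what is visible of it).
- cut_out(camera, query): "region" (384x512 bool, what is visible of it) and "xy" ([column, row] in pixels, amid what is visible of it).
The state is a dict: "time_s": time; "qpos": joint angles; "qvel": joint speeds; "joint_efforts": joint torques, N m; "position": TCP position; "tool_rot": TCP orientation; "contact_force": force on the tool from outside, world axes, zero at the start; "moment": the same for the moment, N m; "finger_gap": finger opening in m; "gripper_force": force on a finger pad.
Only numpy, scipy, OpenCV 4.12 (cv2) and the standard library are available. Lean on these libraries where they do the work, as an engineer would, in place of code of your own. Each camera call takes 0.05 s, during which the arm holds its last target. There are 200 camera calls.

TASK

Two small water baths stand on the lab bench. One has its metal cover sitting properly on its locating pin; the other's cover has been left askew, riding up on top of its pin. Nudge that skewed cover across its bath, without lifting it off, until its hole drops over the pin and it lies flat on the deck, roughly square with the bath; leave the other bath's cover as it is.

Things in the scene. Friction and masses are not known exactly. Their poses are not given: they have to be found in the camera images.
- cover: skewed cover: loose aluminium plate 170 x 150 x 5 mm, 0.4 kg, with a 35 mm round hole and a black upright knob (32 mm diameter, 34 tall). Origin: hole centre, underside; x along the length, knob to hole; z up. Plate spans x -125..45, y -75..75; knob axis x -40. Starts tilted 6 deg, hole end on top of the pin, hole 30-50 mm short of it. Pushed at the knob it slides (few N) and drops home
- bath_pin (a point): foot, at deck level on its axis, of the fixed steel locating pin of the skewed cover's bath: 16 mm diameter, 18 mm tall, top 6 mm tapering to 10 mm. It stands on the deck's long centreline, 55 mm from the short edge away from the robot. Level axes as the bath's: x along the deck's length to that edge, z up; a seated cover's axes lie along them
- bath: the skewed cover's bath: fixed white box with a flat steel deck, 260 (x) x 200 mm, deck top 120 mm above the bench. Origin: centre of its underside, on the bench; x points along its length away from the robot. An 85 mm round well opens in the deck under the cover; the pin is at x = 75, y = 0
- other_cover: the other bath's cover: same plate, origin and axes as the skewed one, but already seated flat over its own pin on an identical bath; leave alone
Things that resemble listed ones, but are neither listed nor needed, are in the scene too. Leave any orange or purple look-alike of the cover alone.

How it is judged:
At the end, for the whole second after the job is handed in: the skewed cover lies flat on its bath's deck (within 2.3 degrees and 4 mm) and at rest, with its hole over the pin (centres within 12 mm) and its length within 20 degrees of the bath's; the other cover is within 12 mm of where it was (horizontal distance between cover and bath_pin below 0.012 m and z of cover in the frame of bath_pin below 0.004 m and angle between cover's own z axis and vertical below 0.04 rad and angle between the x axis of cover and the x axis of bath_pin, either way round below 0.35 rad and linear speed of cover below 0.01 m/s and distance of other_cover from where it was at the start of the episode below 0.012 m); the robot touches nothing.
It fails at once if the skewed cover is lifted off (its hole more than 50 mm above the deck) (z of cover in the frame of bath_pin above 0.05 m).
It fails at once if the other bath's cover is moved by more than 12 mm (distance of other_cover from where it was at the start of the episode above 0.012 m).
It also fails if it takes over 29 s, if anything falls off the work surface, if the arm or the gripper's body presses on something with over 40 N, if the wrist force passes 120 N, or if a joint passes its speed limit or range.

## Working session

There is one attempt and no reset: what is moved stays moved. The work goes in short steps, Python scripts to look and compute and a shell command to move; the robot and the scene stay as the last step left them, time stands still between calls to the robot, and variables do not carry over. Pictures are saved under pics/ and viewed, at most 10 in all, crops included, and the job is handed in when it is done.

```bash
mkdir -p pics; cat > h.py <<'E'
from plant import *
import numpy as np, cv2
def ray(cam,uv):
    P=camera_params(cam); f=192/np.tan(np.radians(P["fovy"])/2)
    d=np.array([(uv[0]-P["cx"])/f,(uv[1]-P["cy"])/f]); s=d.copy()
    for _ in range(20): s=d/(1+P["k1"]*(s@s))
    W=np.linalg.inv(np.array(P["world_to_cam"])); return W[:3,3],W[:3,:3]@np.r_[s,1]
def at(cam,uv,z):
    o,d=ray(cam,uv); return o+d*(z-o[2])/d[2]
def pix(cam,p):
    P=camera_params(cam); f=192/np.tan(np.radians(P["fovy"])/2)
    c=np.array(P["world_to_cam"])@np.r_[p,1]; s=c[:2]/c[2]; s=s*(1+P["k1"]*(s@s)); return s*f+[P["cx"],P["cy"]]
E
python3 - <<'E'
from h import *
s=state(); print(s["time_s"],s["position"],s["tool_rot"],s["qpos"])
ims=[]
for c in("top","side"):
    im=camera(c); cv2.imwrite(f"pics/{c}0.png",cv2.cvtColor(im,cv2.COLOR_RGB2BGR))
    for q in("cover","other_cover","bath"):
        for d in cut_out(c,q)[:4]:
            r=d["region"]; ys,xs=np.nonzero(r); print(c,q,round(d["p"],2),np.round(d["xy"]),r.sum(),xs.min(),xs.max(),ys.min(),ys.max())
E
```

```text
0.0 [ 0.15976411 -0.60356749  0.23845072] [-9.29617982e-04  9.91630755e-01  1.29102853e-01 -1.84477545e-04] [ 1.34577453  0.69003085 -0.19454919  1.56636266  0.15732003  0.90249132
 -0.21511957]
top cover 0.89 [316. 264.] 2188 285 349 233 298
top cover 0.7 [245. 212.] 2549 216 269 182 241
top cover 0.62 [288. 144.] 1836 262 313 119 165
top cover 0.62 [393. 245.] 2156 364 427 215 280
top other_cover 0.63 [116. 194.] 2416 93 140 169 224
top bath 0.62 [240. 201.] 2699 209 273 170 255
side cover 0.96 [261. 212.] 1728 235 289 189 230
side cover 0.94 [320. 192.] 1220 295 349 174 214
side cover 0.75 [322. 152.] 873 298 345 132 165
side cover 0.74 [207. 187.] 1221 184 237 167 206
side other_cover 0.61 [206. 307.] 2590 173 241 280 334
side bath 0.63 [254. 232.] 2985 217 304 184 259
```

View pics/top0.png

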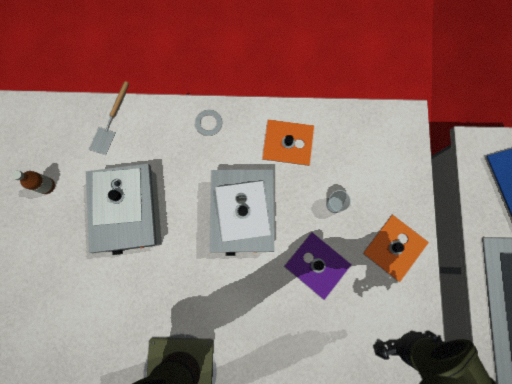

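View pics/side0.png

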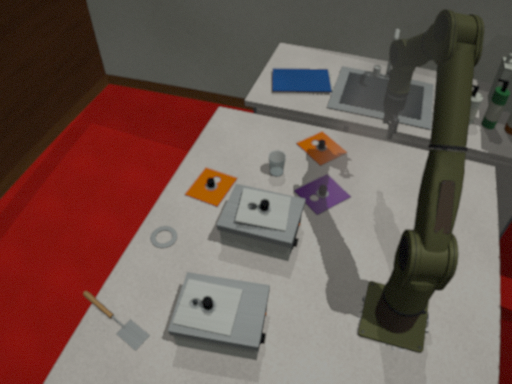

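The top picture shows two baths, near (120,208) and (243,208). The covers' knobs are at (115,196) and (243,211), and the orange and purple look-alikes lie on the bench. I'll enlarge both.

```bash
python3 - <<'E'
from h import *
t=cv2.imread("pics/top0.png"); s=cv2.imread("pics/side0.png")
R=lambda a:cv2.resize(a,(400,300),interpolation=cv2.INTER_CUBIC)
cv2.imwrite("pics/z0.png",np.vstack([np.hstack([R(t[155:260,175:315]),R(t[155:260,50:190])]),np.hstack([R(s[170:260,200:320]),R(s[265:355,160:280])])]))
E
```

```text
(no output)
```

View pics/z0.png

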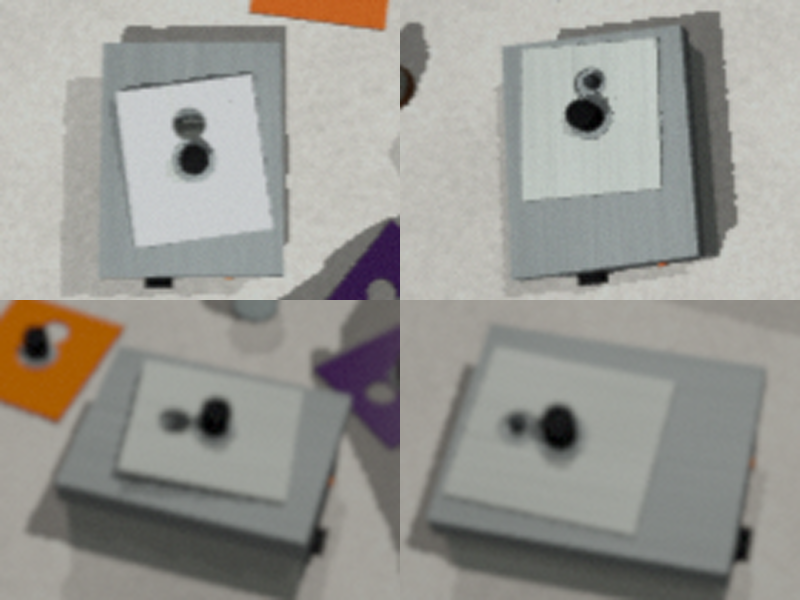

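```bash
python3 - <<'E'
from h import *
T=lambda p:(175+p[0]/400*140-.0,155+p[1]/300*105)
np.set_printoptions(precision=4,suppress=True)
print(np.linalg.inv(np.array(camera_params("top")["world_to_cam"]))[:3,3])
D=[at("top",T(p),.12) for p in[(103,43),(284,43),(283,275),(101,275)]];print(np.array(D))
C=[at("top",T(p),z) for p,z in zip([(116,92),(252,74),(273,230),(134,247)],[.143,.143,.125,.125])];print(np.array(C))
for n,p in zip("DC",(D,C)):
    far=(p[0]+p[1])/2;near=(p[2]+p[3])/2;v=far-near; w=p[0]-p[1]+p[3]-p[2]
    print(n,far,near,np.linalg.norm(v[:2]),np.linalg.norm(w)/2,np.degrees(np.arctan2(v[1],v[0])),np.degrees(np.arctan2(-w[0],w[1])))
print("hole",at("top",T((190,124)),.136),"knobtop",at("top",T((193,158)),.125+.034+.009))
print("cover far axis",)
print(camera_params("wrist"))
E
```

```text
[ 0.3423 -0.2349  1.2886]
[[ 0.6345 -0.0861  0.12  ]
 [ 0.6393 -0.2894  0.12  ]
 [ 0.3819 -0.2918  0.12  ]
 [ 0.3775 -0.0959  0.12  ]]
[[ 0.5741 -0.1058  0.143 ]
 [ 0.5977 -0.2538  0.143 ]
 [ 0.4295 -0.2801  0.125 ]
 [ 0.4078 -0.1306  0.125 ]]
D [ 0.6369 -0.1878  0.12  ] [ 0.3797 -0.1939  0.12  ] 0.25730648192078454 0.19962657628895591 1.3523291542723015 1.3193964734698442
C [ 0.5859 -0.1798  0.143 ] [ 0.4187 -0.2054  0.125 ] 0.16915262634091427 0.15043324908733413 8.699795114728314 8.641931309575115
hole [ 0.5417 -0.1873  0.136 ] knobtop [ 0.4999 -0.1929  0.168 ]
cover far axis
{'fovy': 67.44025916532773, 'cx': 255.32731927825492, 'cy': 195.75774204536157, 'k1': -0.035601367301302735, 'hand_eye': array([[-0.0003, -0.9478, -0.3188,  0.0821],
       [ 1.    , -0.0004,  0.0003,  0.0008],
       [-0.0004, -0.3188,  0.9478, -0.1358],
       [ 0.    ,  0.    ,  0.    ,  1.    ]])}
```

The skewed bath is the one at (243,212). Its pin is at about (0.582, -0.189), the hole at (0.542, -0.187), and the cover yaw is 8.7° against the bath's 1.3°. The plan is to cage the knob loosely between the fingers, closing along x, and push about 40 mm in +x. I'll travel there first.

```bash
python3 -m inch '{"dp":[[0.0289,-0.0207,0],[0.0289,-0.0207,0],[0.0289,-0.0207,0],[0.0289,-0.0207,0],[0.0289,-0.0207,0]],"delta_rot":[[0,0,0],[0,0,0],[0,0,0],[0,0,0],[0,0,0]],"gripper":[0.058,0.058,0.058,0.058,0.058]}' 20
python3 -m inch '{"dp":[[0.0289,-0.0207,0],[0.0289,-0.0207,0],[0.0289,-0.0207,0],[0.0289,-0.0207,0],[0.0289,-0.0207,0]],"delta_rot":[[0,0,0],[0,0,0],[0,0,0],[0,0,0],[0,0,0]],"gripper":[0.058,0.058,0.058,0.058,0.058]}'
python3 -m inch '{"dp":[[0.0289,-0.0207,0],[0.0289,-0.0207,0],[0.0289,-0.0207,0],[0.0289,-0.0207,0],[0.0289,-0.0207,0]],"delta_rot":[[0,0,0],[0,0,0],[0,0,0],[0,0,0],[0,0,0]],"gripper":[0.058,0.058,0.058,0.058,0.058]}'
python3 -m inch '{"dp":[[0,0,0],[0,0,0],[0,0,0],[0,0,0],[0,0,0]],"delta_rot":[[0,0,-0.122],[0,0,-0.122],[0,0,-0.122],[0,0,-0.122],[0,0,-0.122]],"gripper":[0.058,0.058,0.058,0.058,0.058]}'
python3 -m inch '{"dp":[[0,0,0],[0,0,0],[0,0,0],[0,0,0],[0,0,0]],"delta_rot":[[0,0,-0.122],[0,0,-0.122],[0,0,-0.122],[0,0,-0.122],[0,0,-0.122]],"gripper":[0.058,0.058,0.058,0.058,0.058]}'
python3 -m inch '{"dp":[[0,0,0],[0,0,0],[0,0,0],[0,0,0],[0,0,0]],"delta_rot":[[0,0,-0.122],[0,0,0],[0,0,0],[0,0,0],[0,0,0]],"gripper":[0.058,0.058,0.058,0.058,0.058]}'
```

```text
time_s: 0.82
position: [0.274, -0.4659, 0.2395]
tool_rot: [0.0, 0.992, 0.129, 0.0]
contact_force: [1.1, -0.2, 0.7]
finger_gap: 0.0581
gripper_force: 0.0
time_s: 1.23
position: [0.3874, -0.3288, 0.2395]
tool_rot: [0.0, 0.992, 0.129, 0.0]
contact_force: [0.9, -0.5, -0.3]
finger_gap: 0.0582
gripper_force: 0.0
time_s: 1.65
position: [0.5006, -0.1916, 0.2395]
tool_rot: [0.0, 0.992, 0.129, 0.0]
contact_force: [0.3, -0.3, -0.3]
finger_gap: 0.0577
gripper_force: 0.0
time_s: 2.07
position: [0.4997, -0.193, 0.2394]
tool_rot: [0.0, 0.906, 0.424, 0.0]
contact_force: [0.1, 1.1, -0.3]
finger_gap: 0.058
gripper_force: 0.0
time_s: 2.48
position: [0.4996, -0.1933, 0.2394]
tool_rot: [0.0, 0.737, 0.676, -0.0]
contact_force: [0.5, 0.1, 0.2]
finger_gap: 0.0578
gripper_force: 0.0
time_s: 2.9
position: [0.4996, -0.1931, 0.2394]
tool_rot: [0.0, 0.697, 0.717, -0.0]
contact_force: [-0.5, -0.3, 0.4]
finger_gap: 0.0582
gripper_force: 0.0
```

```bash
cat >> h.py <<'E'
from scipy.spatial.transform import Rotation as Ro
def wat(uv,z,s):
    P=camera_params("wrist"); f=192/np.tan(np.radians(P["fovy"])/2)
    d=np.array([(uv[0]-P["cx"])/f,(uv[1]-P["cy"])/f]); q=d.copy()
    for _ in range(20): q=d/(1+P["k1"]*(q@q))
    w,x,y,zz=s["tool_rot"]; R=Ro.from_quat([x,y,zz,w]).as_matrix(); H=np.array(P["hand_eye"])
    o=R@H[:3,3]+s["position"]; v=R@H[:3,:3]@np.r_[q,1]; return o+v*(z-o[2])/v[2]
E
python3 - <<'E'
from h import *
s=state(); im=camera("wrist"); cv2.imwrite("pics/w1.png",cv2.cvtColor(im,cv2.COLOR_RGB2BGR))
for d in cut_out("wrist","cover")[:2]: print(d["p"],d["xy"])
E
```

```text
0.72 [444.3, 255.0]
0.58 [142.8, 295.0]
```

View pics/w1.png

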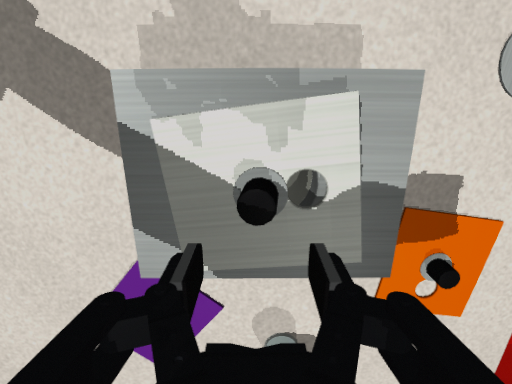

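The wrist view shows the knob top at about (257,208) and the hole at (307,188). The cover's far edge runs from (359,92) to (361,262), and the deck's from (424,70) to (391,277). The fingers straddle column 255.

```bash
python3 - <<'E'
from h import *
np.set_printoptions(precision=4,suppress=True)
s=state()
for n,p,z in[("knobtop",(257,208),.168),("hole",(307,188),.138),("deckTL",(424,70),.12),("deckTR",(391,277),.12),("deckBL",(111,70),.12),("deckBR",(137,277),.12),("cfl",(359,92),.143),("cfr",(361,262),.143)]: print(n,wat(p,z,s))
E
```

```text
knobtop [ 0.501  -0.1914  0.168 ]
hole [ 0.5442 -0.1833  0.138 ]
deckTL [ 0.6368 -0.0835  0.12  ]
deckTR [ 0.6448 -0.2836  0.12  ]
deckBL [ 0.3775 -0.0913  0.12  ]
deckBR [ 0.379  -0.2908  0.12  ]
cfl [ 0.5767 -0.1038  0.143 ]
cfr [ 0.5999 -0.2522  0.143 ]
```

Both views agree: the pin is at about (0.585, -0.186) and the push is about 42 mm along tool +y. Now descending around the knob.

```bash
python3 -m inch '{"dp":[[0,0.001,0.02],[0,0,0.02],[0,0,0.015],[0,0,0.01],[0,0,0.005]],"delta_rot":[[0,0,0],[0,0,0],[0,0,0],[0,0,0],[0,0,0]],"gripper":[0.058,0.058,0.058,0.058,0.058]}'
python3 -m inch '{"dp":[[0,0,0.005],[0,0,0.005],[0,0,0.005],[0,0,0],[0,0,0]],"delta_rot":[[0,0,0],[0,0,0],[0,0,0],[0,0,0],[0,0,0]],"gripper":[0.058,0.058,0.05,0.046,0.046]}'
python3 - <<'E'
from h import *
im=camera("wrist")[100:330,120:400]; cv2.imwrite("pics/w2.png",cv2.cvtColor(im,cv2.COLOR_RGB2BGR))
E
```

```text
time_s: 3.42
position: [0.5, -0.1929, 0.1681]
tool_rot: [-0.001, 0.696, 0.718, -0.001]
contact_force: [-1.0, -0.2, -0.3]
finger_gap: 0.0581
gripper_force: 0.0
time_s: 3.83
position: [0.5007, -0.1931, 0.1544]
tool_rot: [0.0, 0.696, 0.718, 0.0]
contact_force: [0.0, -0.7, 0.2]
finger_gap: 0.046
gripper_force: 0.0
```

View pics/w2.png

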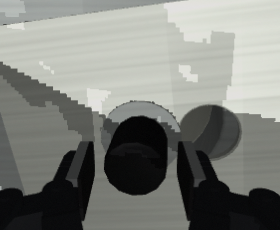

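The knob sits between the pads, with a few mm of play each side. Pushing along tool +y.

```bash
Z='"delta_rot":[[0,0,0],[0,0,0],[0,0,0],[0,0,0],[0,0,0]]'
python3 -m inch '{"dp":[[0,0.004,0],[0,0.004,0],[0,0.004,0],[0,0.004,0],[0,0.004,0]],"delta_rot":[[0,0,0],[0,0,0],[0,0,0],[0,0,0],[0,0,0]],"gripper":[0.046,0.046,0.046,0.046,0.046]}'
python3 -m inch '{"dp":[[0,0.004,0],[0,0.004,0],[0,0.003,0],[0,0.003,0],[0,0.002,0]],"delta_rot":[[0,0,0],[0,0,0],[0,0,0],[0,0,0],[0,0,0]],"gripper":[0.046,0.046,0.046,0.046,0.046]}'
python3 - <<'E'
from h import *
im=camera("wrist")[60:330,100:420]; cv2.imwrite("pics/w3.png",cv2.cvtColor(im,cv2.COLOR_RGB2BGR))
E
```

```text
time_s: 4.3
position: [0.5159, -0.1932, 0.1539]
tool_rot: [-0.003, 0.697, 0.717, -0.004]
contact_force: [-10.0, -0.1, 9.2]
finger_gap: 0.0459
gripper_force: 5.5
time_s: 4.72
position: [0.5343, -0.1925, 0.1541]
tool_rot: [-0.002, 0.697, 0.717, -0.002]
contact_force: [-4.3, 0.1, 3.1]
finger_gap: 0.0461
gripper_force: 2.5
```

View pics/w3.png

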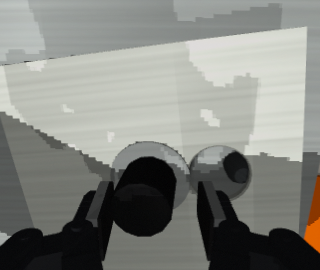

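The pin is now showing inside the hole's far side, at about (237,165) in the crop against the hole centre at (221,172). About 12–15 mm remains.

```bash

python3 -m inch '{"dp":[[0,0.003,0],[0,0.003,0],[0,0.003,0],[0,0.002,0],[0,0,0]],"delta_rot":[[0,0,0],[0,0,0],[0,0,0],[0,0,0],[0,0,0]],"gripper":[0.046,0.046,0.046,0.046,0.046]}'
python3 - <<'E'
from h import *
im=camera("wrist")[60:330,100:420]; im2=camera("side")[170:260,200:320]
im2=cv2.resize(im2,(360,270),interpolation=cv2.INTER_CUBIC)
cv2.imwrite("pics/w4.png",cv2.cvtColor(np.hstack([im,im2]),cv2.COLOR_RGB2BGR))
E
```

```text
time_s: 5.18
position: [0.5458, -0.1918, 0.154]
tool_rot: [-0.001, 0.696, 0.718, -0.002]
contact_force: [-5.6, 1.0, 3.8]
finger_gap: 0.0461
gripper_force: 2.6
```

View pics/w4.png

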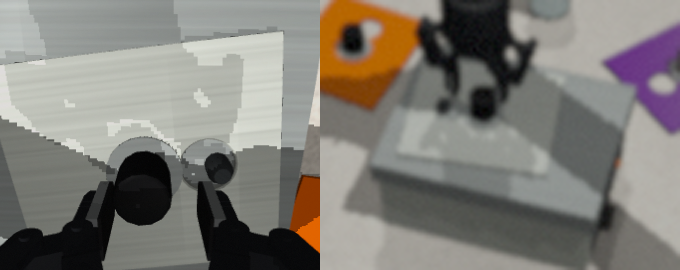

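The hole looks smaller than before and the pin is inside it at (219,168) in the crop, so it has probably dropped or nearly so. A few mm more, then back off to release the pad.

```bash

python3 -m inch '{"dp":[[0,0.002,0],[0,0.002,0],[0,0,0],[0,-0.004,0],[0,-0.003,0]],"delta_rot":[[0,0,0],[0,0,0],[0,0,0],[0,0,0],[0,0,0]],"gripper":[0.046,0.046,0.046,0.046,0.046]}'
python3 -m inch '{"dp":[[0,0,-0.01],[0,0,-0.02],[0,0,-0.03],[0,0,-0.03],[0,0,0]],"delta_rot":[[0,0,0],[0,0,0],[0,0,0],[0,0,0],[0,0,0]],"gripper":[0.058,0.058,0.058,0.058,0.058]}'
python3 - <<'E'
from h import *
s=state();im=camera("wrist")[60:330,100:420]; im2=camera("side")[170:260,200:320]; print(s["position"],s["tool_rot"])
im2=cv2.resize(im2,(360,270),interpolation=cv2.INTER_CUBIC)
cv2.imwrite("pics/w5.png",cv2.cvtColor(np.hstack([im,im2]),cv2.COLOR_RGB2BGR))
E
```

```text
time_s: 5.7
position: [0.5453, -0.1916, 0.1544]
tool_rot: [0.001, 0.696, 0.718, 0.001]
contact_force: [0.2, 1.1, -0.2]
finger_gap: 0.0461
gripper_force: 0.0
time_s: 6.12
position: [0.549, -0.1917, 0.2509]
tool_rot: [0.005, 0.696, 0.718, 0.004]
contact_force: [0.1, 0.1, -0.1]
finger_gap: 0.058
gripper_force: 0.0
[ 0.54900542 -0.19166878  0.25088755] [0.00520802 0.69640771 0.71761805 0.00367576]
```

View pics/w5.png

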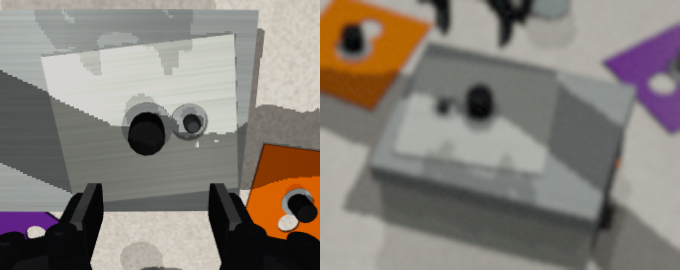

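The pin shows inside the hole, at about (192,123) in the crop, with clear margins all round. I'll check flatness with a settled, enlarged view.

```bash

python3 -m inch '{"dp":[[0,0,-0.01],[0,0,0],[0,0,0],[0,0,0],[0,0,0]],"delta_rot":[[0,0,0],[0,0,0],[0,0,0],[0,0,0],[0,0,0]],"gripper":[0.058,0.058,0.058,0.058,0.058]}'
python3 - <<'E'
from h import *
s=state();im=camera("wrist"); np.save("w6.npy",im); print(list(s["position"]),list(s["tool_rot"]))
c=cv2.resize(im[75:275,120:365],None,fx=3,fy=3,interpolation=cv2.INTER_CUBIC)
cv2.imwrite("pics/w6.png",cv2.cvtColor(c,cv2.COLOR_RGB2BGR))
E
```

```text
time_s: 6.63
position: [0.5442, -0.1917, 0.2536]
tool_rot: [-0.001, 0.696, 0.718, -0.0]
contact_force: [-0.2, 0.1, 0.9]
finger_gap: 0.058
gripper_force: 0.0
[np.float64(0.5441828947544908), np.float64(-0.19166809595951748), np.float64(0.2536313868469239)] [np.float64(-0.0005478251907841739), np.float64(0.696379206324866), np.float64(0.7176737364684749), np.float64(-0.00032995346379776605)]
```

View pics/w6.png

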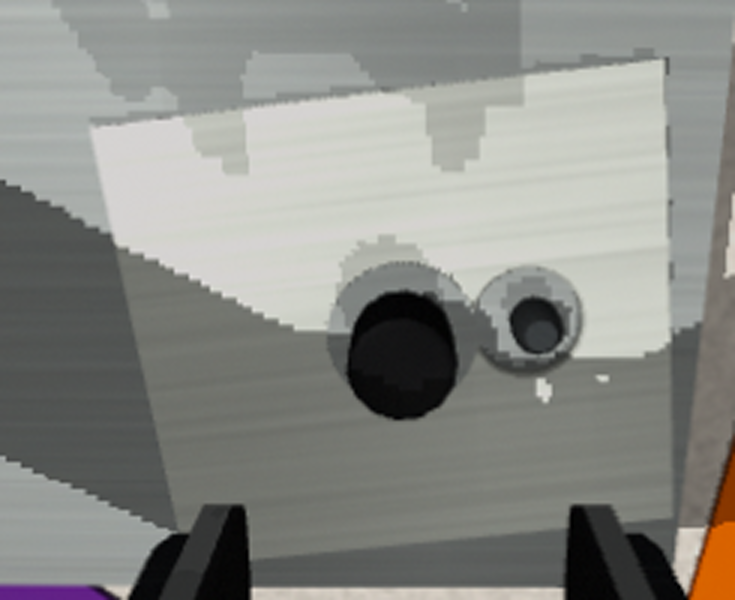

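```bash
python3 - <<'E'
from h import *
np.set_printoptions(precision=4,suppress=True)
s=state(); g=lambda u,v,z=.125:wat((120+u/3,75+v/3),z,s)
fl,fr,nl=g(666,58),g(674,518),g(90,124)
print("width",np.linalg.norm(fl-fr),"len",np.linalg.norm(fl-nl),"yaw",np.degrees(np.arctan2(*(fl-nl)[[1,0]])))
print("hole",g(529,319),"pin top",g(541,332,.138),"from corners",(fl+fr)/2-.045*(fl-nl)/np.linalg.norm(fl-nl))
E
```

```text
width 0.15139056927034503 len 0.17086965255096367 yaw 7.945769469314597
hole [ 0.5833 -0.1837  0.125 ] pin top [ 0.5852 -0.1841  0.138 ] from corners [ 0.5837 -0.1848  0.125 ]
```

The dimensions fit a flat cover (171 × 151 mm at deck height). The hole is within about 2 mm of the pin, the yaw is within about 7° of the bath's, and the arm is clear.

```bash
python3 -c "
from plant import *
print(sign_off())"
```

```text
the job is handed in; nothing more can be done
None
```

I nudged the skewed cover about 40 mm onto its pin: it measures flat on the deck, hole within about 2 mm of the pin and about 7° off square. I never moved the arm near the other cover, and the job was handed in at about 7 s, though `sign_off()` gave no verdict.

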